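Lay the tall bracket down against the stop

ROBOT

A 7-joint arm with a two-finger parallel gripper is mounted at the origin on the work surface. World frame = base frame: x ahead of the robot, y to its left, z up, the work surface at z = 0. Lengths are in m, angles in rad, forces in N, time in s.
With the tool pointing down it reaches from about 0.4 to 0.875 m from the base axis. Payload 19.3 kg.
Tool frame: the origin (TCP) lies midway between the tips of the shut fingers; the grasp point (between the pads) lies 19 mm behind it; z points along the fingers, x is the direction in which the jaws open and shut, and the axes are right-handed (so a half turn about z gives the same grasp; the last joint's range is limited). The gripper opens to 85 mm and grips with 20 to 120 N. Pads are 22 mm wide; open, the fingers measure 114 mm over their backs; the gripper's body (76 mm by 85 mm) begins 54 mm behind the grasp point. The pads swing forward as they close: fully open they stand 13 mm farther back than shut.
Start: joints at [-0.07, 0.521, -0.036, 1.599, 0.021, 1.021, -0.113], TCP at [0.625, -0, 0.231] pointing down, gripper open.
Joint ranges: [-2.91, 2.91], [-0.3, 2.13], [-1.5, 1.42], [0.17, 2.43], [-1.26, 4.41], [0.16, 1.93], [-2.52, 2.52]. Speed limits (rad/s): [1.89, 1.89, 2.39, 2.39, 3.01, 3.01, 3.01].

INTERFACE

Orientations are given as a unit quaternion [x, y, z, w].
In Python, from cell import env gives the robot as it stands. The module is installed in compiled form; this text tells all that it offers.
- The arm moves only by the tool servo_tool, never from a script. Its argument "plan" is a list of rows, each a list of 6 numbers: the shift along the tool's x, y, z in mm, then the turn, a rotation vector about the tool's x, y, z in degrees. In form: [[x, y, z, rx, ry, rz], ...]. A call has 1 to 12 rows; each row is the pose to reach, as a shift and turn from the pose commanded when the call began, along the tool's axes at that moment; what a row does not reach only later rows make up. A row lasts 1/10 s, in which the tool goes at most 50 mm and 8.59 degrees, less where a joint would pass 70% of its speed; a pose out of reach is approached as far as the arm can. A call with a gripper value outside its range is refused whole. "gripper" is the finger opening in mm, from 0 to 85.4, set as the call begins (left out, the last holds). The fingers move at their own pace and stop on an object; "force" is the grip in N (left out, the last holds). Time passes only in rows, so rows that repeat a pose let the fingers close. It gives the time, the measured TCP pose, the force and the opening at its end, in the units of the state.
- env.sense(): the state, without advancing time (a new reading comes with each control period).
- env.capture(name): name is "scene" or "side" or "wrist"; returns the picture (400x640x3 uint8, red, green, blue); there is no depth.
- env.get_calibration(name): a dict with "intrinsics" (3x3 intrinsics, pixels), "dist_coeffs" ([k1, k2, p1, p2, k3] as OpenCV has them; the pictures are not rectified), "rvec" (rotation vector, rad) and "tvec" (3), from world to camera coordinates, as OpenCV has them; the wrist camera has in their place "T_tool_cam" (4x4, takes a point from camera to tool coordinates, whose origin is the TCP and whose axes are the tool frame's). Camera axes: x right, y down, z forward; pixel columns grow to the right and rows downward; lengths in m; the calibration is good to about 2 mm. A picture is of the moment at which its call begins: read the wrist's pose just before it. get_calibration takes no time and is no camera call.
- env.finish_job(): hands the job in, once; it reports no verdict.
Trained networks look in the newest picture that a camera, given by its name, has taken for a name from the list of things; names that differ only in an ending like _2 or _b are one class to them, and where a whole thing is asked for, a point or a joint stands for the part that bears it (a point fixed in the world has none). Each returns a list of dicts, best first, with "confidence" (0 to 1); they miss things now and then, are a little off and sometimes report something else, mostly with a low value. They report only what shows in the picture. A call takes as long as a camera call. They do not tell look-alikes from the thing itself.
- env.outline_of(camera, label): "region" (400x640 bool, what is visible of it) and "pixel" ([column, row] in pixels, amid what is visible of it).
- env.landmark_of(camera, label): "pixel" ([column, row] in pixels: a listed point, or the origin of a listed thing).
The state is a dict: "t": time; "q": joint angles; "qvel": joint speeds; "tau": joint torques, N m; "ee_pos": TCP position; "ee_rot": TCP orientation; "wrist_force": force on the tool from outside, world axes, zero at the start; "wrist_torque": the same for the moment, N m; "width": finger opening in m.
Only numpy, scipy, OpenCV 4.12 (cv2) and the standard library are available. Lean on these libraries where they do the work, as an engineer would, in place of code of your own. Each camera call takes 0.05 s, during which the arm holds its last target.

TASK

Without gripping it, push the tall blue bracket standing upright along the bench until its flat front face is against the yellow stop edge of the cork landing pad. Then tip it over that edge and let it down gently, under control the whole way, so that it ends lying flat on its front face on the pad, straight along it, with its foot end still at the stop edge, overhanging it by less than 4 cm. Do not lift or drop the bracket, leave everything else where it is, and finish clear of it.

Things in the scene. Friction and masses are not known exactly. Their poses are not given: they have to be found in the camera images.
- landing: Low step fixed to the bench: slab 210 long (x), 130 wide (y), 10 high, cork top with a 12 mm yellow strip along its stop edge. Origin on the bench at the middle of the stop edge (upright face x = 0, 10 mm high); +x runs from that edge across the pad, z up.
- bracket: Loose bracket, blue with a heavy steel foot, 0.3 to 0.65 kg. Origin at the centre of the foot's underside. Foot: x -55 to +55, 60 wide (y), 25 high. Upright: x +30 to +55, 60 wide, 155 high from the bench; flat front face at x = +55. Orange ledge behind the upright. At first upright (z up), x across the stop edge within 0.1 rad, 15 to 45 mm short of it. Lying flat, its x points down, z along the landing's x.
- toe (a point): Bottom middle edge of the bracket's flat front face (bracket x = +55, y = 0, z = 0 mm): against the stop when its x in the landing's frame is 0; axes as the bracket's.
- head (a point): Top middle edge of the bracket's flat front face (bracket x = +55, y = 0, z = 155 mm).
- ledge (a point): Inner corner of the orange ledge's top and the upright's back (bracket x = +30, y = 0, z = 115 mm; axes as the bracket's). The ledge is 60 wide, 8 thick and sticks out 45 mm back from the upright (x -15 to +30). A fingertip resting in this corner can push the upright over and then, against the ledge, hold it back and let it down.
- heel (a point): Middle of the rear end face of the bracket's foot, the face to push (bracket x = -55, y = 0, z = 12.5 mm; the face is 60 wide and 25 high, facing bracket -x).
- upright_mid (a point): Centre of the bracket's upright (bracket x = +42.5, y = 0, z = 77.5 mm). The centre of mass lies at about x = +14, z = 46. Pushed high against the stop, the bracket turns over the top of the stop edge, its toe sliding back 10 to 35 mm on the way; it balances at about 0.85 rad of tilt and beyond that falls by itself unless held back.
- weight: Bystander: loose brass weight 34 mm across, 44 high, beside the pad; origin under its centre.
- spool: Bystander: loose white spool 48 mm across, 55 high, beside the pad; origin under its centre.
- sample: Bystander: loose wooden sample tile 40 x 40 x 18 mm beside the pad; origin under its centre.
- amber: Bystander: amber bottle with blue cap, 72 mm across, 160 high, beyond the pad's far end; origin under its centre.
Things that resemble listed ones, but are neither listed nor needed, are in the scene too. Leave any purple or red look-alike of the bracket alone.

How it is judged:
On the way, in this order (a step that is already met when the one before it is completed fails the run):
1. the bracket stands upright with its front face against the stop edge (x of toe in the frame of landing between -0.005 and 0.005 m and angle between bracket's own z axis and vertical below 0.12 rad), for 0.2 s.
2. the bracket is tipped past its balance, its foot still at the stop edge (angle between bracket's own z axis and vertical above 1 rad and x of toe in the frame of landing between -0.04 and 0.015 m).
At the end, for the whole second after the job is handed in: The bracket lies at rest flat on its front face on the pad (within 0.06 rad), along it within 0.15 rad, with its middle within 35 mm of the pad's centre line and the foot end of its front face between 40 mm before and 15 mm past the stop edge (angle between the x axis of bracket and the z axis of landing, either way round below 0.06 rad and angle between the z axis of bracket and the x axis of landing, either way round below 0.15 rad and x of head in the frame of landing above 0.1 m and z of each of head, toe in the frame of landing below 0.017 m and x of toe in the frame of landing between -0.04 and 0.015 m and y of upright_mid in the frame of landing between -0.04 and 0.035 m and contact force between bracket and landing above 1 N and linear speed of bracket below 0.02 m/s and angular speed of bracket below 0.1 rad/s); the robot touches nothing.
It fails at once if the bracket turned too fast: it was dropped or knocked over, not let down gently (over 3 rad/s; a free fall from its balance point exceeds that) (angular speed of bracket above 3 rad/s).
It fails at once if the bracket was lifted: its front bottom edge over 35 mm, or the middle of its upright over 100 mm, above the bench (height (world z) of toe above 0.035 m or height (world z) of upright_mid above 0.1 m).
It fails at once if the bracket was tipped away from the stop edge (angle between bracket's own z axis and vertical above 0.35 rad and x of toe in the frame of landing below -0.045 m).
It fails at once if a bystander was moved more than 15 mm (distance of any of weight, spool, sample, amber from where it was at the start of the episode above 0.015 m).
It also fails if it takes over 64 s, if anything falls off the work surface, if the arm or the gripper's body presses on something with over 40 N, if the wrist force passes 120 N, or if a joint passes its speed limit or range.

## Working session

There is one attempt and no reset: what is moved stays moved. The work goes in short steps, Python scripts to look and compute and a tool call to move; the robot and the scene stay as the last step left them, time stands still between calls to the robot, and variables do not carry over. Pictures are saved under pics/ and viewed, and the job is handed in when it is done.

Besides the shell and the picture viewer there is one more tool, called after "Emit:" in YAML: its name, and indented under it one key for each argument. servo_tool: Moves the arm, as the interface text tells. Its arguments: {"type":"object","properties":{"plan":{"type":"array"},"gripper":{"type":"number"},"force":{"type":"number"}},"required":["plan"]}

```bash
mkdir -p pics; python3 - <<'E'
from cell import env
import cv2
s=env.sense(); print({k:(v if not hasattr(v,'round') else v.round(4)) for k,v in s.items()})
for n in ['scene','side','wrist']:
    im=env.capture(n); cv2.imwrite(f'pics/{n}0.png',im[:,:,::-1])
    c=env.get_calibration(n); print(n,c)
E
```

```text
{'t': 0.0, 'q': array([-0.0702,  0.522 , -0.0363,  1.6   ,  0.0212,  1.0211, -0.1129]), 'qvel': array([ 0.0003,  0.0008,  0.0005,  0.0007,  0.0009, -0.0016, -0.0004]), 'tau': array([-4.20000e-03, -9.27110e+01,  1.97760e+00, -3.69928e+01,
        1.76000e-02,  8.20000e-03, -1.00000e-04]), 'ee_pos': array([ 0.6247, -0.    ,  0.2307]), 'ee_rot': array([ 1.e+00, -0.e+00, -5.e-04,  0.e+00]), 'wrist_force': array([-0.2183,  0.4832, -1.0255]), 'wrist_torque': array([-0.0006, -0.0427, -0.0385]), 'width': 0.08546629644525384}
scene {'intrinsics': array([[477.24232792,   0.        , 314.435624  ],
       [  0.        , 477.24232792, 207.00361613],
       [  0.        ,   0.        ,   1.        ]]), 'dist_coeffs': array([-0.11652814,  0.        ,  0.        ,  0.        ,  0.        ]), 'rvec': array([ 1.60861121,  2.18990327, -0.68156049]), 'tvec': array([ 0.1726526 , -0.36066586,  1.50751756])}
side {'intrinsics': array([[419.78083609,   0.        , 316.63500727],
       [  0.        , 419.78083609, 206.4578701 ],
       [  0.        ,   0.        ,   1.        ]]), 'dist_coeffs': array([0.01319275, 0.        , 0.        , 0.        , 0.        ]), 'rvec': array([ 0.36463614, -2.62821086,  1.47301502]), 'tvec': array([0.5255867 , 0.19501883, 0.84071161])}
wrist {'intrinsics': array([[296.24451833,   0.        , 320.64358773],
       [  0.        , 296.24451833, 203.51561105],
       [  0.        ,   0.        ,   1.        ]]), 'dist_coeffs': array([-0.05503424,  0.        ,  0.        ,  0.        ,  0.        ]), 'T_tool_cam': array([[ 9.99999345e-01,  7.82849897e-04,  8.34790855e-04,
        -1.06767237e-03],
       [-9.78975155e-04,  9.62948044e-01,  2.69685198e-01,
        -6.78414882e-02],
       [-5.92737191e-04, -2.69685839e-01,  9.62948180e-01,
        -1.43335446e-01],
       [ 0.00000000e+00,  0.00000000e+00,  0.00000000e+00,
         1.00000000e+00]])}
```

View pics/scene0.png

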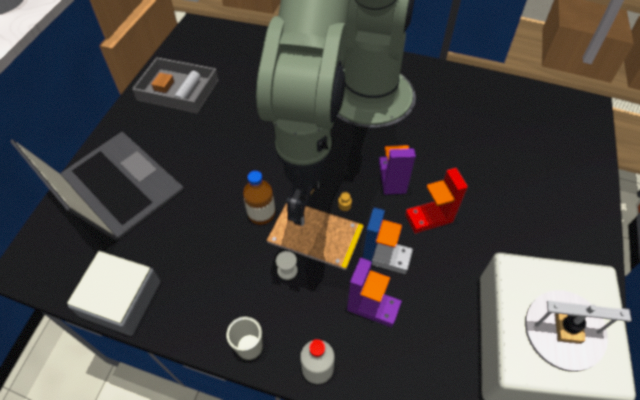

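View pics/side0.png

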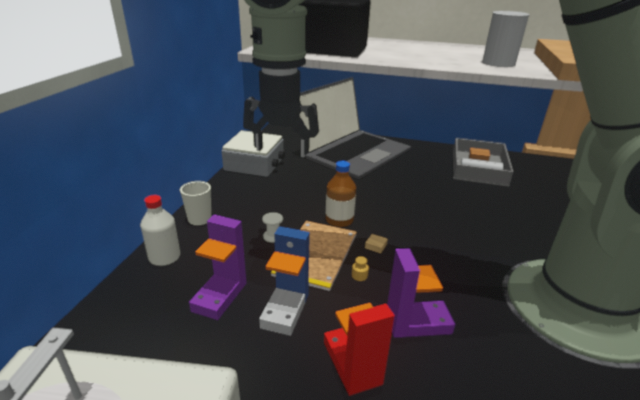

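View pics/wrist0.png

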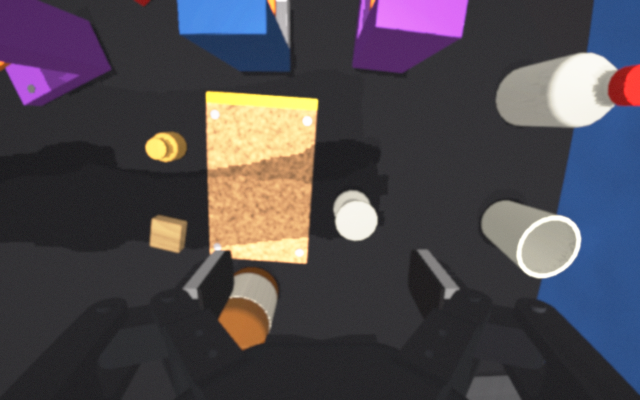

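Candidates for the bracket, by scene pixel: blue (388,240), purple (397,170), purple (372,290) and red (445,200). I choose the blue one with the steel foot. Next I crop it closely and measure the poses.

```bash
cat > h.py <<'E'
from cell import env
import numpy as np, cv2
from scipy.spatial.transform import Rotation as R
from scipy.optimize import least_squares
def ext(name,s=None):
    c=env.get_calibration(name); K=c['intrinsics'];d=c['dist_coeffs']
    if name!='wrist': return K,d,cv2.Rodrigues(c['rvec'])[0],np.array(c['tvec']).ravel()
    s=s or env.sense()
    T=np.eye(4);T[:3,:3]=R.from_quat(s['ee_rot']).as_matrix();T[:3,3]=s['ee_pos']
    W=np.linalg.inv(T@c['T_tool_cam']); return K,d,W[:3,:3],W[:3,3]
def proj(cam,P):
    K,d,Rm,t=cam; return cv2.projectPoints(np.atleast_2d(np.array(P,float)),cv2.Rodrigues(Rm)[0],t,K,d)[0][:,0]
def onplane(cam,px,z):
    K,d,Rm,t=cam; n=cv2.undistortPoints(np.array(px,float).reshape(-1,1,2),K,d)[:,0]
    r=np.c_[n,np.ones(len(n))]@Rm; C=-Rm.T@t
    return C+r*((z-C[2])/r[:,2])[:,None]
PTS={'bracket':[0,0,0],'toe':[.055,0,0],'head':[.055,0,.155],'ledge':[.03,0,.115],'heel':[-.055,0,.0125],'upright_mid':[.0425,0,.0775]}
E
python3 - <<'E'
from h import *
for n in ['scene','side','wrist']:
    cam=ext(n); im=env.capture(n)
    for l in ['landing','weight','spool','sample','amber']+list(PTS):
        r=env.landmark_of(n,l)
        z=PTS.get(l,[0,0,0])[2]
        for q in r[:4]: print(n,l,np.round(q['pixel'],1),round(q['confidence'],2),onplane(cam,q['pixel'],z)[0].round(4))
    r=env.outline_of(n,'landing'); 
    if r: cv2.imwrite(f'pics/m_{n}.png',r[0]['region'].astype(np.uint8)*255)
    if n=='side': cv2.imwrite('pics/c1.png',cv2.resize(im[200:350,230:360,::-1],None,fx=4,fy=4,interpolation=2))
E
```

```text
scene landing [356.  248.8] 0.6 [0.5561 0.1043 0.    ]
scene weight [345.  205.2] 0.66 [0.4368 0.0425 0.    ]
scene spool [287.7 271.6] 0.67 [ 0.6668 -0.0381  0.    ]
scene amber [261.6 215.5] 0.75 [ 0.533  -0.1578  0.    ]
scene bracket [391.9 172.1] 0.89 [0.2901 0.1379 0.    ]
scene bracket [387.1 261. ] 0.83 [0.5668 0.1866 0.    ]
scene bracket [370.7 308. ] 0.79 [0.6986 0.1778 0.    ]
scene bracket [262.4 215. ] 0.74 [ 0.531  -0.1563  0.    ]
scene toe [351.2 301.3] 0.89 [0.6957 0.1299 0.    ]
scene toe [446.1 212.8] 0.64 [0.3812 0.3049 0.    ]
scene toe [393.3 195.4] 0.62 [0.3674 0.1586 0.    ]
scene toe [362.9 250.9] 0.57 [0.5569 0.1224 0.    ]
scene head [362.1 252.2] 0.72 [0.6467 0.1318 0.155 ]
scene head [353.4 270.2] 0.71 [0.6932 0.1252 0.155 ]
scene head [459.9 176.2] 0.63 [0.3792 0.3042 0.155 ]
scene head [368.  219.5] 0.61 [0.5628 0.1237 0.155 ]
scene ledge [363.7 281.2] 0.97 [0.692  0.1501 0.115 ]
scene ledge [375.5 228.7] 0.95 [0.5562 0.1432 0.115 ]
scene ledge [448.5 189.2] 0.87 [0.3939 0.2876 0.115 ]
scene ledge [397.6 158.7] 0.58 [0.3365 0.1485 0.115 ]
scene heel [3
[... 2234 characters left out ...]
r [254.  289.4] 0.59 [ 0.5284 -0.1657  0.    ]
wrist bracket [61.7 63.1] 0.86 [0.3067 0.1414 0.    ]
wrist bracket [260.8  22.4] 0.69 [0.5556 0.1781 0.    ]
wrist bracket [381.6  24.2] 0.59 [0.6939 0.1764 0.    ]
wrist toe [99.3 44.6] 0.98 [0.3596 0.1599 0.    ]
wrist toe [377.2  72.7] 0.7 [0.691  0.1236 0.    ]
wrist toe [264.7  70.9] 0.64 [0.5581 0.1255 0.    ]
wrist head [417.2  30.2] 0.95 [0.6894 0.1282 0.155 ]
wrist head [225.   32.2] 0.71 [0.5592 0.1268 0.155 ]
wrist heel [20.1 78.8] 0.81 [0.2574 0.1241 0.0125]
wrist upright_mid [244.1  41. ] 0.79 [0.5537 0.1397 0.0775]
wrist upright_mid [35.  33.4] 0.67 [0.3483 0.1549 0.0775]
wrist upright_mid [390.3  44.8] 0.55 [0.6883 0.1365 0.0775]
```

View pics/c1.png

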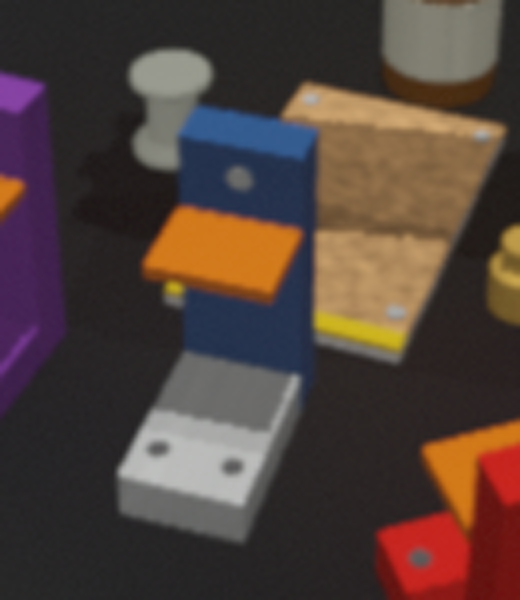

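The crop confirms it: blue upright, steel foot and orange ledge. Next I fit the landing and bracket poses from pixels.

```bash
cat >> h.py <<'E'
def fitland(views):
    # views: list of (cam, px corners 4 ordered: stop-left.. as LC)
    L=np.array([[0,-.065,.01],[0,.065,.01],[.21,.065,.01],[.21,-.065,.01]])
    def W(p,P): c,s=np.cos(p[2]),np.sin(p[2]); P=np.atleast_2d(P); return np.c_[p[0]+c*P[:,0]-s*P[:,1],p[1]+s*P[:,0]+c*P[:,1],P[:,2]]
    def f(p): return np.concatenate([(proj(c,W(p,L[idx]))-px).ravel() for c,px,idx in views])
    r=least_squares(f,[.556,.102,-np.pi/2]); return r.x,r.fun
def place(p,P): c,s=np.cos(p[2]),np.sin(p[2]); P=np.atleast_2d(np.array(P,float)); return np.c_[p[0]+c*P[:,0]-s*P[:,1],p[1]+s*P[:,0]+c*P[:,1],P[:,2]]
def fitbr(obs,p0):
    def f(p): return np.concatenate([(proj(c,place(p,PTS[l]))[0]-px)*w for c,l,px,w in obs])
    r=least_squares(f,p0,loss='soft_l1',f_scale=1.5); return r.x,r.fun
E
python3 - <<'E'
from h import *
s=env.sense();cam=ext('wrist',s); im=env.capture('wrist')
hsv=cv2.cvtColor(im,cv2.COLOR_RGB2HSV)
m=cv2.inRange(hsv,(8,50,60),(32,255,255)); m[:,:195]=0;m[:,330:]=0;m[:85]=0;m[266:]=0
n,l,st,_=cv2.connectedComponentsWithStats(m); k=1+st[1:,4].argmax(); mm=(l==k).astype(np.uint8)
cnt=max(cv2.findContours(mm,cv2.RETR_EXTERNAL,cv2.CHAIN_APPROX_NONE)[0],key=cv2.contourArea)
print(st[k], cv2.approxPolyDP(cv2.convexHull(cnt),6,True)[:,0].tolist())
cv2.imwrite('pics/c2.png',cv2.resize(im[75:275,190:335,::-1],None,fx=4,fy=4,interpolation=2)[:600])
# side yellow corners crop
im=env.capture('scene'); cv2.imwrite('pics/c3.png',cv2.resize(im[190:280,250:420,::-1],None,fx=4,fy=4,interpolation=2))
E
```

```text
[  204    90   115   175 17648] [[206, 90], [318, 99], [307, 263], [208, 253]]
```

View pics/c2.png

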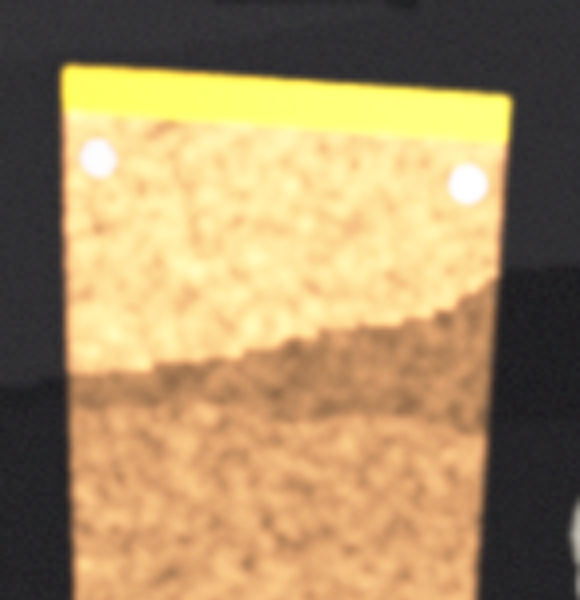

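View pics/c3.png

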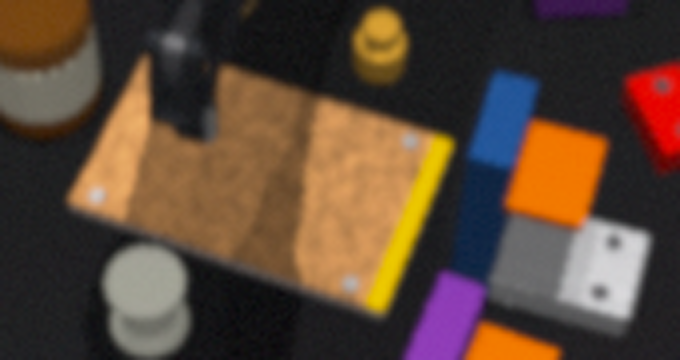

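```bash
python3 - <<'E'
from h import *
w=ext('wrist');sc=ext('scene');sd=ext('side')
vw=(w,np.array([[205.7,91.3],[318,98.7],[307,263],[208.3,254]]),[0,1,2,3])
vs=(sc,np.array([[363.2,224.5],[345,267.8],[267.2,241],[287,204.]]),[0,1,2,3])
for v in ([vw],[vs],[vw,vs]):
    p,r=fitland(v); print(p.round(4),r.round(1))
obs=[]
D={'scene':{'bracket':[387.1,261],'toe':[362.9,250.9],'head':[368,219.5],'ledge':[375.5,228.7],'heel':[407.2,261.8],'upright_mid':[373.5,239.1]},
'side':{'toe':[293.8,288],'head':[294.2,229.5],'ledge':[293.6,255],'heel':[272.6,329.6],'upright_mid':[290.5,267.5],'bracket':[283.7,311.8]},
'wrist':{'bracket':[260.8,22.4],'toe':[264.7,70.9],'head':[225,32.2],'upright_mid':[244.1,41]}}
C={'scene':sc,'side':sd,'wrist':w}
for sel in (['scene','side','wrist'],['scene'],['side'],['wrist']):
    obs=[(C[n],l,np.array(v),1) for n in sel for l,v in D[n].items()]
    b,r=fitbr(obs,[.56,.18,-np.pi/2]); print(sel,b.round(4),np.abs(r).mean().round(2))
    if len(sel)==3:
        print(r.reshape(-1,2).round(1).tolist())
        for l in ['toe','heel']: print(l,place(b,PTS[l])[0].round(4))
E
```

```text
[ 0.5552  0.0977 -1.6491] [ 0.9 -0.5 -0.8  0.4 -1.6 -1.   1.5  0.7]
[ 0.5554  0.0999 -1.6271] [-0.7  0.9  1.2  0.3 -0.4  0.8 -0.2 -2.1]
[ 0.5552  0.0981 -1.6452] [ 0.9 -0.6 -0.8 -0.2 -1.  -1.4  2.1  0.7 -0.9  0.8  0.  -0.1 -0.8 -0.9
  0.1 -3.3]
['scene', 'side', 'wrist'] [ 0.559   0.1816 -1.5882] 1.79
[[-1.3, -3.2], [1.5, 0.8], [1.8, -1.4], [3.4, 1.7], [1.1, -0.3], [-1.4, -1.8], [0.2, 3.0], [-0.6, -1.5], [-4.2, -1.7], [1.7, -3.1], [1.2, -2.5], [1.1, -1.8], [2.9, -3.4], [-0.0, -1.0], [-1.7, 0.2], [5.0, 0.6]]
toe [0.558  0.1266 0.    ]
heel [0.5599 0.2366 0.0125]
['scene'] [ 0.5616  0.1797 -1.5834] 1.4
['side'] [ 0.5585  0.1866 -1.6141] 1.18
['wrist'] [ 0.555   0.1812 -1.5101] 1.47
```

```bash
cat >> h.py <<'E'
LAND=np.array([.5552,.0983,-1.643])
def toland(P,L=LAND):
    P=np.atleast_2d(P); c,s=np.cos(L[2]),np.sin(L[2]); d=P[:,:2]-L[:2]; return np.c_[c*d[:,0]+s*d[:,1],-s*d[:,0]+c*d[:,1],P[:,2]]
def st(): 
    s=env.sense(); Rm=R.from_quat(s['ee_rot']).as_matrix()
    y=np.arctan2(Rm[1,1],Rm[0,1])-LAND[2]
    f=toland(s['wrist_force'][None]+np.r_[LAND[:2],0])[0]
    print('t',round(s['t'],2),'land xyz mm',(toland(s['ee_pos'])[0]*1000).round(1),'yawerr deg',np.degrees(y).round(2),'pitch(fwd) deg',np.degrees(np.arcsin(-Rm[2,1])).round(1),'roll',np.degrees(np.arcsin(-Rm[2,0])).round(1),'F land',f.round(2),'w',round(s['width']*1000,1))
    return s,Rm
def shift(lx,ly,z,s=None):  # mm in landing frame -> tool-frame shift mm from measured pose
    s=s or env.sense(); Rm=R.from_quat(s['ee_rot']).as_matrix()
    g=place(LAND,[lx/1000,ly/1000,z/1000])[0]; return ((Rm.T@(g-s['ee_pos']))*1000).round(1)
E
python3 - <<'E'
from h import *
st(); print(shift(-190,0,231))
b=[.559,.1816,-1.588]
print({l:(toland(place(b,PTS[l]))[0]*1000).round(1).tolist() for l in PTS})
for n,P in dict(weight=[.438,.041,0],spool=[.665,-.04,0],sample=[.42,-.077,0],amber=[.527,-.16,0]).items(): print(n,toland(np.array([P]))[0].round(3))
print(np.degrees(LAND[2]+np.pi/2))
E
```

```text
t 2.2 land xyz mm [ 93.   76.7 231.3] yawerr deg 4.14 pitch(fwd) deg -0.0 roll 0.0 F land [ 0.23 -0.73  0.07] w 85.1
[ -56.1 -287.8    0.3]
{'bracket': [-83.4, -2.2, 0.0], 'toe': [-28.4, 0.8, 0.0], 'head': [-28.4, 0.8, 155.0], 'ledge': [-53.4, -0.6, 115.0], 'heel': [-138.3, -5.2, 12.5], 'upright_mid': [-40.9, 0.1, 77.5]}
weight [ 0.066 -0.113  0.   ]
spool [0.13  0.119 0.   ]
sample [ 0.185 -0.122  0.   ]
amber [ 0.26  -0.009  0.   ]
-4.136965739994258
```

Emit:
servo_tool:
  plan:
    - [-10,-48,0,0,0,4.1]
    - [-20,-96,0,0,0,4.1]
    - [-30,-144,0,0,0,4.1]
    - [-40,-192,0,0,0,4.1]
    - [-50,-240,0,0,0,4.1]
    - [-58,-290,0,0,0,4.1]
    - [-58,-290,0,0,0,4.1]
    - [-58,-290,0,0,0,4.1]
  gripper: 25

```text
t: 3.0
ee_pos: [0.5665, 0.2912, 0.2311]
ee_rot: [0.999, -0.035, -0.0, 0.0]
wrist_force: [-0.0, -1.3, 0.2]
width: 0.0252
```

```bash
python3 - <<'E'
from h import *
s,_=st(); print(shift(-180,-5,60,s)); im=env.capture('wrist'); cv2.imwrite('pics/w1.png',im[:,:,::-1])
E
```

```text
t 3.0 land xyz mm [-193.2   -2.7  231.1] yawerr deg 0.17 pitch(fwd) deg -0.0 roll 0.0 F land [1.34 0.09 0.23] w 25.2
[ -2.3  13.2 171.1]
```

View pics/w1.png

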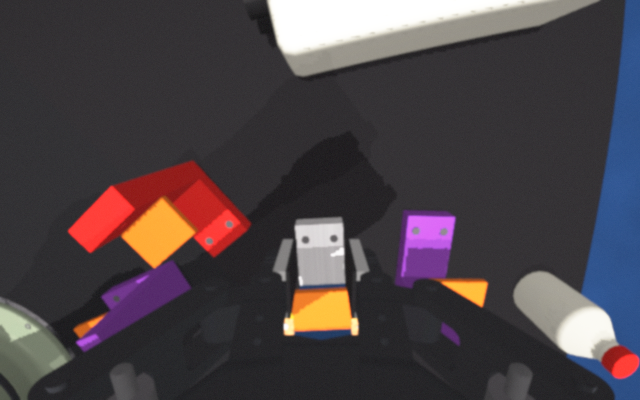

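```bash
python3 - <<'E'
from h import *
s,_=st(); w=ext('wrist',s)
P=onplane(w,[[295,220],[344,219]],.025); print(toland(P)*1000)
P=onplane(w,[[403,212],[454,214]],.025); print('purple',toland(P)*1000)
P=onplane(w,[[215,257],[250,226]],.025); print('red',toland(P)*1000)
P=onplane(w,[[287,291],[353,289],[285,333],[357,332]],.115); print('ledge',toland(P)*1000)
E
```

```text
t 3.05 land xyz mm [-191.7   -1.9  231.2] yawerr deg 0.04 pitch(fwd) deg -0.0 roll -0.0 F land [ 0.1  -0.4  -0.72] w 25.0
[[-140.05350286  -34.53463265   25.        ]
 [-141.45428352   26.45517083   25.        ]]
purple [[-150.63559096   99.57077737   25.        ]
 [-148.02581316  164.40945754   25.        ]]
red [[ -88.86581237 -140.11522551   25.        ]
 [-131.95829278  -91.32120305   25.        ]]
ledge [[-95.96529832 -36.16614036 115.        ]
 [-98.32747873  29.61595613 115.        ]
 [-45.3341983  -39.95824592 115.        ]
 [-46.67986304  35.64344206 115.        ]]
```

Emit:
servo_tool:
  plan:
    - [-1,4,45,-6,0,0]
    - [-2,8,90,-12,0,0]
    - [-2,14,135,-12,0,0]
    - [-2,14,180,-12,0,0]
    - [-2,14,210,-12,0,0]
    - [-2,14,220,-12,0,0]
    - [-2,14,220,-12,0,0]
    - [-2,14,220,-12,0,0]

```text
t: 3.85
ee_pos: [0.5651, 0.2759, 0.013]
ee_rot: [0.994, -0.036, -0.003, 0.104]
wrist_force: [0.8, 0.7, -0.5]
width: 0.0252
```

```bash
python3 - <<'E'
from h import *
s,_=st(); print(shift(-156,-4,11,s)); im=env.capture('wrist'); cv2.imwrite('pics/w2.png',im[:,:,::-1])
im=env.capture('side'); cv2.imwrite('pics/s2.png',im[150:370,150:470,::-1])
E
```

```text
t 3.85 land xyz mm [-177.9   -2.9   13. ] yawerr deg -0.04 pitch(fwd) deg -11.9 roll -0.1 F land [-0.72  0.74 -0.47] w 25.2
[-1.1 21.   6.4]
```

View pics/w2.png

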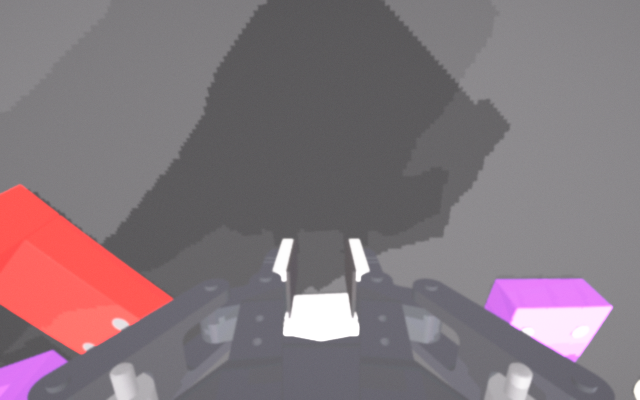

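View pics/s2.png

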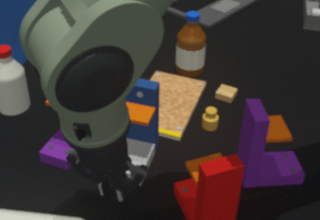

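```bash
python3 - <<'E'
from h import *
s,Rm=st(); print(Rm.round(3)); print(toland(place([LAND[0],LAND[1],0],Rm[:,2])))
E
```

```text
t 3.95 land xyz mm [-178.3   -3.    13.2] yawerr deg -0.02 pitch(fwd) deg -11.9 roll -0.1 F land [-1.02  1.71  0.43] w 25.4
[[ 0.997 -0.071 -0.013]
 [-0.072 -0.976 -0.206]
 [ 0.002  0.206 -0.978]]
[[ 0.20636812  0.0021228  -0.97847212]]
```

Emit:
servo_tool:
  plan:
    - [-1,10,3.5,0,0,0]
    - [-1,20,6,0,0,0]
    - [-1,23,6.5,0,0,0]
    - [-1,26,7,0,0,0]
    - [-1,29,7.8,0,0,0]
    - [-1,32,8.5,0,0,0]
    - [-1,35,9,0,0,0]
    - [-1,38,9.7,0,0,0]
    - [-1,41,10.5,0,0,0]
    - [-1,41,10.5,0,0,0]

```text
t: 4.95
ee_pos: [0.5601, 0.2336, 0.0097]
ee_rot: [0.994, -0.036, -0.004, 0.104]
wrist_force: [1.1, 2.1, 1.5]
width: 0.0252
```

```bash
cat > look.py <<'E'
from h import *
import sys
def look(tag,nets=True,base=[.559,.16,-1.62],cams=('scene','side')):
    obs=[];C={}
    for n in cams:
        s=env.sense(); cam=ext(n,s); im=env.capture(n)
        cv2.imwrite(f'pics/{n}_{tag}.png',im[:,:,::-1])
        if nets:
            for l in PTS:
                pr=proj(cam,place(base,PTS[l]))[0]
                q=[r for r in env.landmark_of(n,l) if np.linalg.norm(np.array(r['pixel'])-pr)<22]
                if q: obs.append((cam,l,np.array(q[0]['pixel']),1))
    if nets:
        b,r=fitbr(obs,base); t=toland(place(b,PTS['toe']))[0]*1000
        print(len(obs),'bracket',b.round(4),'err',np.abs(r).mean().round(2),'toe land',t.round(1),'rel yaw',(b[2]-LAND[2]).round(3))
if __name__=='__main__':
    st(); look(sys.argv[1])
E
python3 look.py p1; python3 -c "
from h import *
im=cv2.imread('pics/scene_p1.png'); cv2.imwrite('pics/c4.png',cv2.resize(im[180:300,280:440],None,fx=4,fy=4,interpolation=2))"
```

```text
t 4.95 land xyz mm [-135.3   -4.9    9.7] yawerr deg 0.01 pitch(fwd) deg -12.0 roll -0.0 F land [-2.14  0.93  1.51] w 25.2
12 bracket [ 0.5552  0.168  -1.6584] err 1.83 toe land [-14.5  -5.9   0. ] rel yaw -0.015
```

View pics/c4.png

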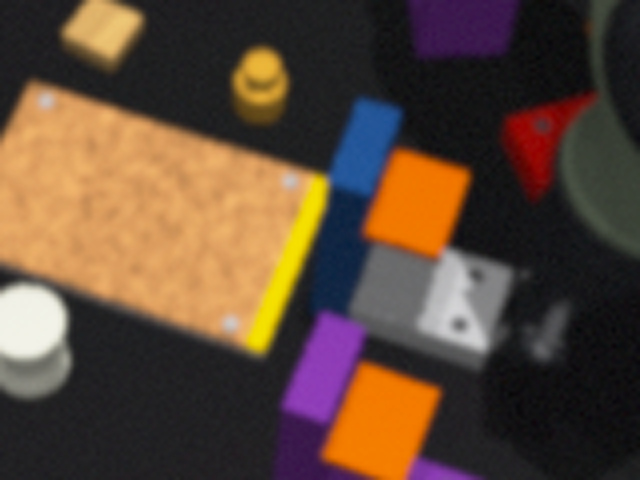

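Emit:
servo_tool:
  plan:
    - [0,2,0.4,0,0,0]
    - [0,4,0.8,0,0,0]
    - [0,6,1.2,0,0,0]
    - [0,8,1.6,0,0,0]
    - [0,10,2.1,0,0,0]
    - [0,10,2.1,0,0,0]

```text
t: 6.25
ee_pos: [0.5592, 0.2234, 0.0096]
ee_rot: [0.994, -0.036, -0.004, 0.105]
wrist_force: [0.6, -0.3, 0.3]
width: 0.0247
```

Emit:
servo_tool:
  plan:
    - [0,1,0.2,0,0,0]
    - [0,2,0.4,0,0,0]
    - [0,3,0.6,0,0,0]
    - [0,3,0.6,0,0,0]

```text
t: 6.65
ee_pos: [0.559, 0.2207, 0.0096]
ee_rot: [0.994, -0.036, -0.004, 0.104]
wrist_force: [-0.5, 0.6, -0.4]
width: 0.025
```

Emit:
servo_tool:
  plan:
    - [0,1,0.2,0,0,0]
    - [0,2,0.4,0,0,0]
    - [0,2,0.4,0,0,0]

```text
t: 6.95
ee_pos: [0.5589, 0.2185, 0.0096]
ee_rot: [0.994, -0.036, -0.004, 0.105]
wrist_force: [0.0, 1.4, -0.1]
width: 0.0248
```

```bash
python3 look.py p2; python3 -c "
from h import *
im=cv2.imread('pics/scene_p2.png'); a=cv2.resize(im[190:280,310:430],None,fx=5,fy=5,interpolation=2)
cv2.imwrite('pics/c5.png',a)
im=cv2.imread('pics/side_p2.png'); cv2.imwrite('pics/c6.png',cv2.resize(im[210:350,220:370],None,fx=4,fy=4,interpolation=2))"
```

```text
t 6.95 land xyz mm [-120.2   -5.     9.6] yawerr deg 0.03 pitch(fwd) deg -12.0 roll 0.0 F land [-1.45 -0.06 -0.13] w 24.8
11 bracket [ 0.5537  0.1551 -1.647 ] err 1.67 toe land [-1.6 -5.8  0. ] rel yaw -0.004
```

View pics/c5.png

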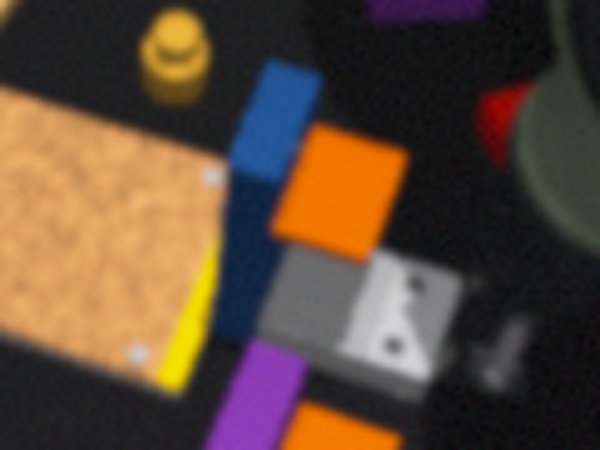

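View pics/c6.png

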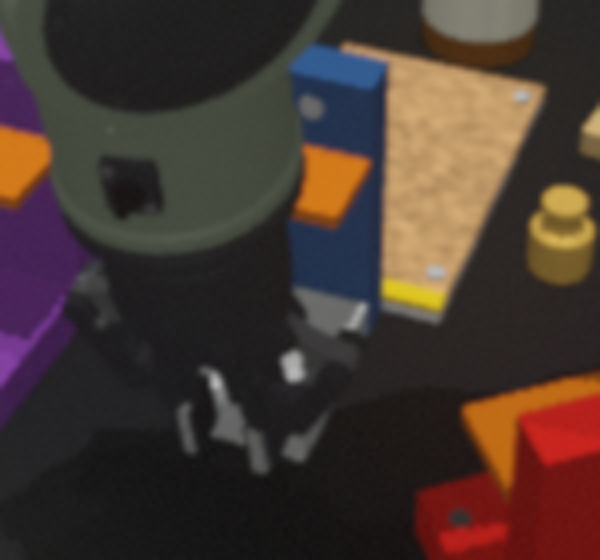

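Close to contact but not yet pressing, so I go on in small steps until the force rises.

Emit:
servo_tool:
  plan:
    - [0,1,0.2,0,0,0]
    - [0,2,0.4,0,0,0]
    - [0,2,0.4,0,0,0]

```text
t: 7.95
ee_pos: [0.559, 0.2178, 0.0098]
ee_rot: [0.994, -0.035, -0.003, 0.104]
wrist_force: [1.7, 5.7, -0.9]
width: 0.0253
```

Emit:
servo_tool:
  plan:
    - [0,1,0.2,0,0,0]
    - [0,2,0.4,0,0,0]
    - [0,2,0.4,0,0,0]

```text
t: 8.25
ee_pos: [0.559, 0.2175, 0.0099]
ee_rot: [0.994, -0.035, -0.003, 0.102]
wrist_force: [0.8, 13.6, -0.6]
width: 0.0249
```

The force rose to 13.6 N with no further motion, so the face is against the stop. Now I back off and go over to the ledge.

Emit:
servo_tool:
  plan:
    - [0,-5,-1,0,0,0]
    - [0,-45,-12,0,0,0]
    - [0,-60,-30,0,0,0]
    - [0,-60,-78,3,0,0]
    - [0,-55,-126,8,0,0]
    - [0,-50,-174,12,0,0]
    - [0,-35,-205,12,0,0]
    - [0,-35,-205,12,0,0]

```text
t: 9.05
ee_pos: [0.5663, 0.2904, 0.2081]
ee_rot: [0.999, -0.037, 0.003, -0.002]
wrist_force: [0.8, 0.5, 0.2]
width: 0.025
```

```bash
python3 - <<'E'
from h import *
s,_=st(); print(shift(-45,-6,190,s))
E
python3 look.py p3;python3 -c "
from h import *
im=cv2.imread('pics/scene_p3.png'); a=cv2.resize(im[190:280,310:430],None,fx=5,fy=5,interpolation=2)
cv2.imwrite('pics/c7.png',a)"
```

```text
t 9.05 land xyz mm [-192.4   -2.8  208.1] yawerr deg -0.11 pitch(fwd) deg 0.2 roll -0.3 F land [-0.57  0.77  0.17] w 25.0
[ -3.  147.5  17.6]
t 9.05 land xyz mm [-192.4   -2.8  208.1] yawerr deg -0.11 pitch(fwd) deg 0.2 roll -0.3 F land [-0.57  0.77  0.17] w 25.0
12 bracket [ 0.5531  0.1532 -1.681 ] err 1.56 toe land [ 0.4 -8.2  0. ] rel yaw -0.038
```

View pics/c7.png

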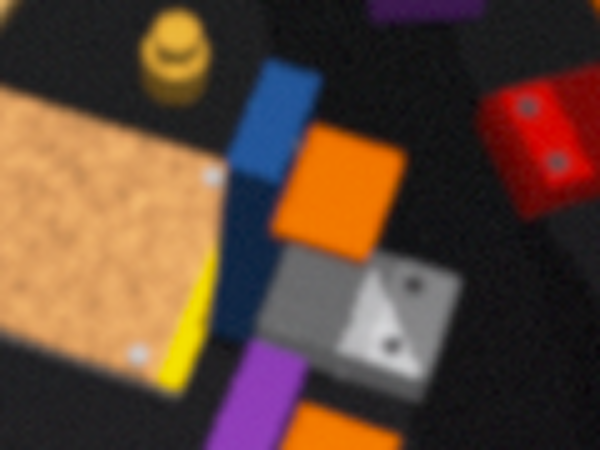

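Emit:
servo_tool:
  plan:
    - [-1,40,5,0,0,0]
    - [-2,85,10,0,0,0]
    - [-4,125,15,0,0,0]
    - [-4,145,18,0,0,0]
    - [-4,145,18,0,0,0]

```text
t: 10.25
ee_pos: [0.5497, 0.1435, 0.1849]
ee_rot: [0.999, -0.038, -0.0, 0.001]
wrist_force: [-0.5, 0.6, -0.3]
width: 0.0251
```

```bash
python3 - <<'E'
from h import *
s,_=st(); w=ext('wrist',s); im=env.capture('wrist'); cv2.imwrite('pics/w3.png',im[:,:,::-1])
b=[LAND[0],LAND[1],LAND[2]]
v=im.copy()
for y in (-.037,.023):
  for x,z in ((-.025,.115),(-.07,.115),(-.025,.155),(0,.155),(-.11,.025)):
    p=proj(w,place(b,[x,y,z]))[0]; cv2.circle(v,(int(p[0]),int(p[1])),3,(0,255,0),1)
cv2.imwrite('pics/w3o.png',v[:,:,::-1])
im=env.capture('side'); cv2.imwrite('pics/s3.png',cv2.resize(im[180:340,200:400,::-1],None,fx=4,fy=4,interpolation=2)[:600])
E
```

```text
t 10.25 land xyz mm [-44.6  -8.7 184.9] yawerr deg -0.21 pitch(fwd) deg -0.1 roll 0.0 F land [-0.54 -0.57 -0.27] w 25.1
```

View pics/w3o.png

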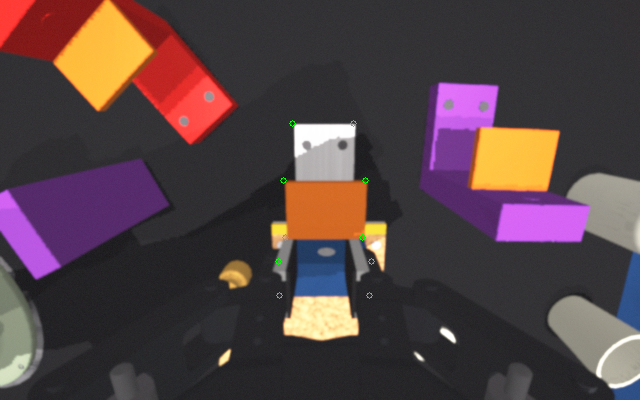

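View pics/s3.png

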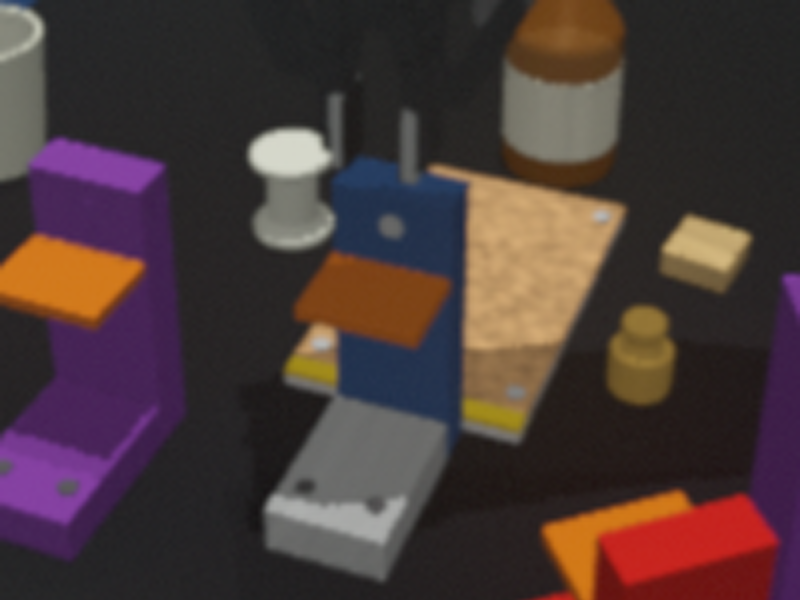

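Emit:
servo_tool:
  plan:
    - [3,0,20,0,0,0]
    - [3,0,42,0,0,0]
    - [3,0,60,0,0,0]
    - [3,0,64,0,0,0]
    - [3,0,66,0,0,0]
    - [3,0,66,0,0,0]

```text
t: 10.95
ee_pos: [0.553, 0.1474, 0.1195]
ee_rot: [0.999, -0.035, 0.0, -0.0]
wrist_force: [0.6, 0.4, -0.8]
width: 0.0247
```

Emit:
servo_tool:
  plan:
    - [0,0,1,0,0,0]
    - [0,0,2,0,0,0]
    - [0,0,2,0,0,0]

```text
t: 11.25
ee_pos: [0.5528, 0.1468, 0.1172]
ee_rot: [0.999, -0.036, 0.0, -0.0]
wrist_force: [-0.7, 0.2, 0.6]
width: 0.025
```

Emit:
servo_tool:
  plan:
    - [0,3,1,0,0,0]
    - [0,6,1.5,0,0,0]
    - [0,8,2,0,0,0]
    - [0,8,2,0,0,0]

```text
t: 11.65
ee_pos: [0.5523, 0.1385, 0.115]
ee_rot: [0.999, -0.036, 0.0, -0.0]
wrist_force: [0.2, -0.3, -0.2]
width: 0.0252
```

```bash
python3 - <<'E'
from h import *
s,_=st()
im=env.capture('side'); cv2.imwrite('pics/s4.png',cv2.resize(im[180:340,200:400,::-1],None,fx=4,fy=4,interpolation=2)[:600])
E
```

```text
t 11.65 land xyz mm [-39.9  -5.8 115. ] yawerr deg 0.01 pitch(fwd) deg 0.0 roll -0.0 F land [ 0.29  0.23 -0.2 ] w 25.2
```

View pics/s4.png

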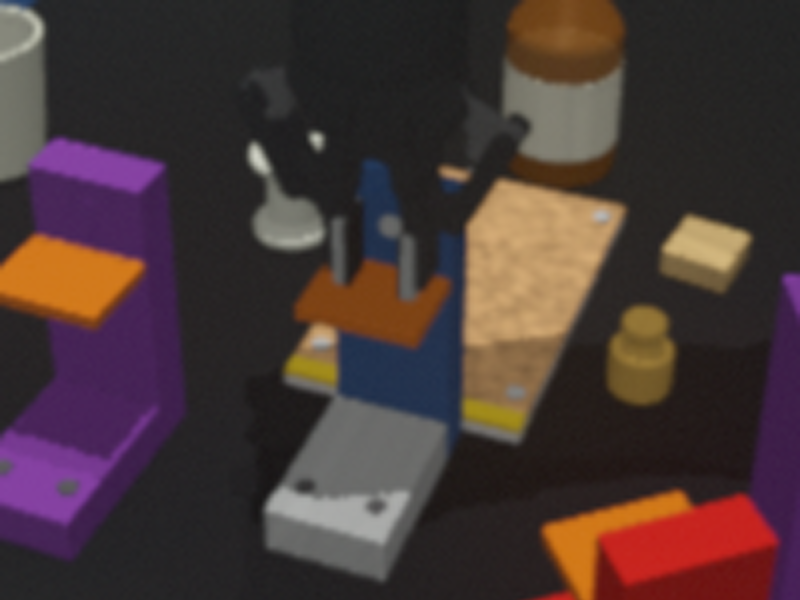

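Emit:
servo_tool:
  plan:
    - [0,0,1,0,0,0]
    - [0,0,2,0,0,0]
    - [0,0,2,0,0,0]

```text
t: 12.0
ee_pos: [0.5525, 0.1385, 0.1148]
ee_rot: [0.999, -0.036, 0.001, 0.0]
wrist_force: [-11.1, -4.7, 38.8]
width: 0.0249
```

Emit:
servo_tool:
  plan:
    - [0,0,0.5,0,0,0]
    - [0,0,1,0,0,0]
    - [0,0,1.5,0,0,0]
    - [0,0,1.5,0,0,0]

```text
t: 12.4
ee_pos: [0.5528, 0.1385, 0.1147]
ee_rot: [0.999, -0.036, 0.001, -0.0]
wrist_force: [-19.1, -6.9, 65.2]
width: 0.0254
```

Emit:
servo_tool:
  plan:
    - [0,0,-2,0,0,0]
    - [0,0,-4,0,0,0]
    - [0,0,-4,0,0,0]

```text
t: 12.7
ee_pos: [0.5522, 0.1388, 0.1156]
ee_rot: [0.999, -0.036, 0.0, -0.0]
wrist_force: [-0.4, 0.0, 0.0]
width: 0.025
```

```bash
python3 - <<'E'
from h import *
st()
E
python3 look.py p4
python3 - <<'E'
import numpy as np
E0=np.array([0,10.]);w=21
for smax in (22,28):
  print(smax)
  for th in np.arange(0,1.5709,.1).tolist()+[np.pi/2]:
    s=min(10/np.cos(th),smax); u=np.array([np.sin(th),np.cos(th)]);n=np.array([np.cos(th),-np.sin(th)])
    C=E0+(115-s)*u-25*n; F=C+w*np.sin(th)*u; T=F+[-w/2,0]
    print(round(th,2),round(s,1),'TCP',T.round(1),'mid z',(E0+(77.5-s)*u-12.5*n)[1].round(1))
E
```

```text
t 12.7 land xyz mm [-40.2  -5.9 115.6] yawerr deg 0.03 pitch(fwd) deg 0.0 roll -0.0 F land [ 0.02 -0.43  0.02] w 25.0
t 12.7 land xyz mm [-40.2  -5.9 115.6] yawerr deg 0.03 pitch(fwd) deg 0.0 roll -0.0 F land [ 0.02 -0.43  0.02] w 25.0
12 bracket [ 0.5526  0.1546 -1.6652] err 1.29 toe land [-1.  -7.9  0. ] rel yaw -0.022
22
0.0 10.0 TCP [-35.5 115. ] mid z 77.5
0.1 10.1 TCP [-24.7 119. ] mid z 78.4
0.2 10.2 TCP [-13.4 121.8] mid z 78.4
0.3 10.5 TCP [ -1.7 123.2] mid z 77.7
0.4 10.9 TCP [ 10.2 123.2] mid z 76.2
0.5 11.4 TCP [ 22.1 121.7] mid z 74.0
0.6 12.1 TCP [ 33.7 118.8] mid z 71.0
0.7 13.1 TCP [ 44.8 114.4] mid z 67.3
0.8 14.4 TCP [ 55.1 108.6] mid z 63.0
0.9 16.1 TCP [ 64.3 101.3] mid z 58.0
1.0 18.5 TCP [72.1 92.7] mid z 52.4
1.1 22 TCP [77.7 83. ] mid z 46.3
1.2 22 TCP [85.4 74.1] mid z 41.8
1.3 22 TCP [91.9 64.4] mid z 36.9
1.4 22 TCP [97.3 54. ] mid z 31.8
1.5 22 TCP [101.4  43. ] mid z 26.4
1.57 22 TCP [103.5  35. ] mid z 22.5
28
0.0 10.0 TCP [-35.5 115. ] mid z 77.5
0.1 10.1 TCP [-24.7 119. ] mid z 78.4
0.2 10.2 TCP [-13.4 121.8] mid z 78.4
0.3 10.5 TCP [ -1.7 123.2] mid z 77.7
0.4 10.9 TCP [ 10.2 123.2] mid z 76.2
0.5 11.4 TCP [ 22.1 121.7] mid z 74.0
0.6 12.1 TCP [ 33.7 118.8] mid z 71.0
0.7 13.1 TCP [ 44.8 114.4] mid z 67.3
0.8 14.4 TCP [ 55.1 108.6] mid z 63.0
0.9 16.1 TCP [ 64.3 101.3] mid z 58.0
1.0 18.5 TCP [72.1 92.7] mid z 52.4
1.1 22.0 TCP [77.7 82.9] mid z 46.3
1.2 27.6 TCP [80.1 72.1] mid z 39.7
1.3 28 TCP [86.1 62.8] mid z 35.3
1.4 28 TCP [91.4 52.9] mid z 30.7
1.5 28 TCP [95.4 42.6] mid z 26.0
1.57 28 TCP [97.5 35. ] mid z 22.5
```

Emit:
servo_tool:
  plan:
    - [0,4,-0.5,0,0,0]
    - [0,7,-1.6,0,0,0]
    - [0,10.5,-3,0,0,0]
    - [0,14,-4.4,0,0,0]
    - [0,17.5,-5.6,0,0,0]
    - [0,17.5,-5.6,0,0,0]

```text
t: 14.0
ee_pos: [0.551, 0.1207, 0.1213]
ee_rot: [0.999, -0.036, 0.0, 0.0]
wrist_force: [0.1, 1.4, 0.4]
width: 0.0252
```

```bash
cat > snap.py <<'E'
from h import *
import sys
st()
a=env.capture('side')[180:340,200:370]; b=env.capture('scene')[180:300,290:430]
a=cv2.resize(a,(500,470),interpolation=2)
cv2.imwrite(f'pics/a_{sys.argv[1]}.png',a[:,:,::-1]); cv2.imwrite(f'pics/b_{sys.argv[1]}.png',cv2.resize(b,None,fx=4,fy=4,interpolation=2)[:,:,::-1])
E
python3 snap.py 1
```

```text
t 14.0 land xyz mm [-22.1  -5.8 121.3] yawerr deg -0.0 pitch(fwd) deg -0.0 roll -0.0 F land [-1.39 -0.02  0.4 ] w 25.2
```

View pics/a_1.png

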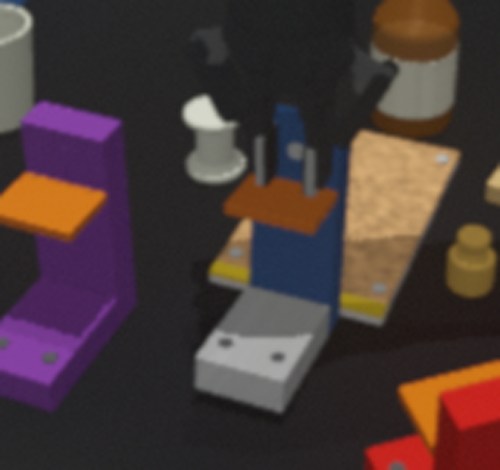

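View pics/b_1.png

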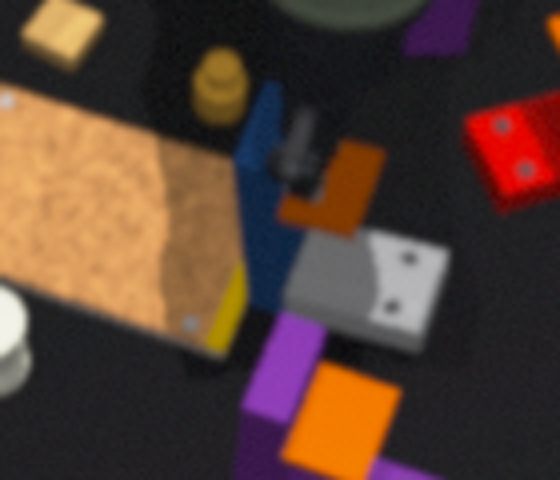

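Emit:
servo_tool:
  plan:
    - [0,3.5,-0.8,0,0,0]
    - [0,7,-1.6,0,0,0]
    - [0,11,-2.3,0,0,0]
    - [0,15,-2.9,0,0,0]
    - [0,19,-3.3,0,0,0]
    - [0,23,-3.4,0,0,0]
    - [0,27,-3.4,0,0,0]
    - [0,31,-3.4,0,0,0]
    - [0,35,-3.1,0,0,0]
    - [0,39,-2.7,0,0,0]
    - [0,43,-2.1,0,0,0]
    - [0,43,-2.1,0,0,0]

```text
t: 15.3
ee_pos: [0.5478, 0.0777, 0.123]
ee_rot: [0.999, -0.036, -0.0, 0.0]
wrist_force: [-0.5, 1.2, 0.6]
width: 0.025
```

```bash
python3 snap.py 2
```

```text
t 15.3 land xyz mm [ 21.1  -5.9 123. ] yawerr deg -0.01 pitch(fwd) deg -0.0 roll 0.0 F land [-1.14 -0.55  0.6 ] w 25.0
```

View pics/a_2.png

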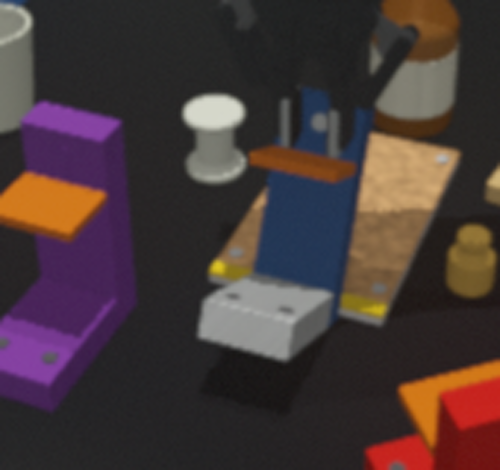

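View pics/b_2.png

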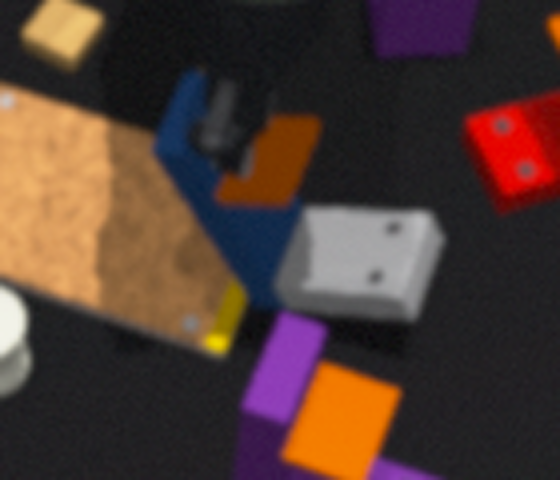

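Emit:
servo_tool:
  plan:
    - [0,4,0.9,0,0,0]
    - [0,7.5,1.7,0,0,0]
    - [0,11,2.7,0,0,0]
    - [0,15,4,0,0,0]
    - [0,19,5.5,0,0,0]
    - [0,23,7.2,0,0,0]
    - [0,27,9.3,0,0,0]
    - [0,30.5,11.3,0,0,0]
    - [0,34,13.6,0,0,0]
    - [0,34,13.6,0,0,0]

```text
t: 16.4
ee_pos: [0.5452, 0.0439, 0.1092]
ee_rot: [0.999, -0.036, -0.0, 0.0]
wrist_force: [-0.7, -0.7, 0.9]
width: 0.0247
```

```bash
python3 snap.py 3
```

```text
t 16.4 land xyz mm [ 55.   -6.1 109.2] yawerr deg -0.0 pitch(fwd) deg -0.0 roll 0.0 F land [ 0.7  -0.61  0.94] w 24.7
```

View pics/a_3.png

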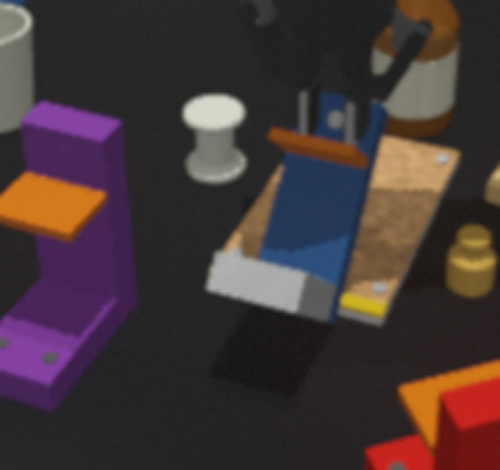

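View pics/b_3.png

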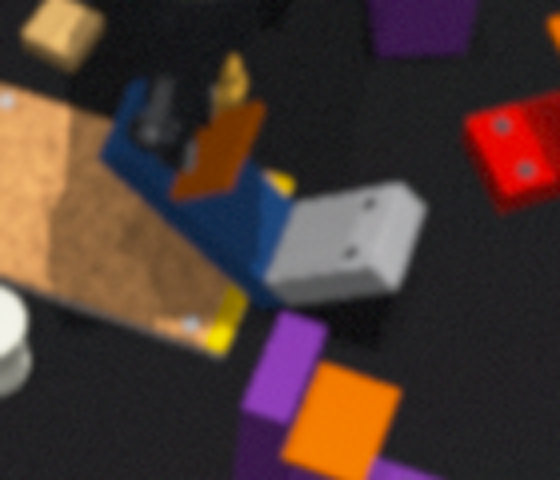

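Emit:
servo_tool:
  plan:
    - [0,1.5,1.2,0,0,0]
    - [0,3,2.3,0,0,0]
    - [0,4.5,3.5,0,0,0]
    - [0,6,4.6,0,0,0]
    - [0,7.5,5.9,0,0,0]
    - [0,9,7.2,0,0,0]
    - [0,10.3,8.4,0,0,0]
    - [0,11.5,9.7,0,0,0]
    - [0,12.8,11,0,0,0]
    - [0,14,12.4,0,0,0]
    - [0,14,12.4,0,0,0]

```text
t: 17.6
ee_pos: [0.5443, 0.0304, 0.0969]
ee_rot: [0.999, -0.036, -0.0, 0.0]
wrist_force: [1.0, 0.1, 0.6]
width: 0.0252
```

```bash
python3 snap.py 4
```

```text
t 17.6 land xyz mm [68.5 -6.  96.9] yawerr deg 0.02 pitch(fwd) deg -0.0 roll 0.0 F land [-0.2   0.96  0.57] w 25.2
```

View pics/a_4.png

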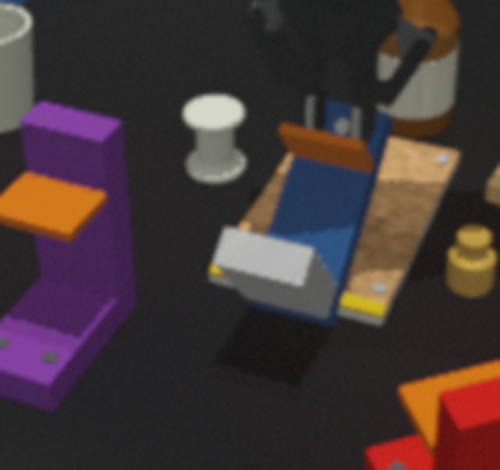

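View pics/b_4.png

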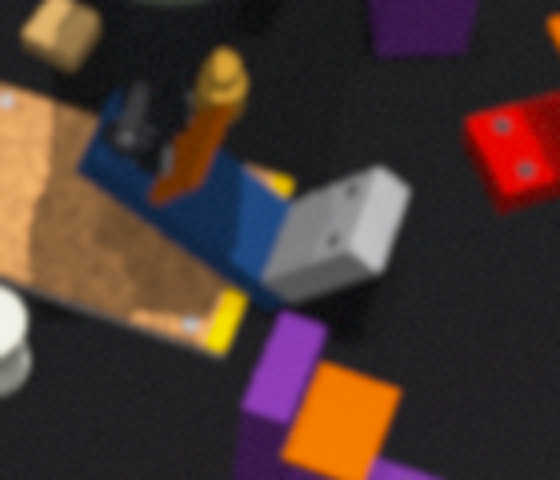

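Emit:
servo_tool:
  plan:
    - [0,1,1,0,0,0]
    - [0,2,2,0,0,0]
    - [0,2.8,3,0,0,0]
    - [0,3.5,3.9,0,0,0]
    - [0,4.3,5,0,0,0]
    - [0,5,6.1,0,0,0]
    - [0,5.8,7.3,0,0,0]
    - [0,6.5,8.5,0,0,0]
    - [0,7.2,9.7,0,0,0]
    - [0,7.9,10.9,0,0,0]
    - [0,9.2,13.4,0,0,0]
    - [0,9.2,13.4,0,0,0]

```text
t: 18.9
ee_pos: [0.5436, 0.0212, 0.0834]
ee_rot: [0.999, -0.036, -0.0, 0.0]
wrist_force: [1.2, 0.8, 0.7]
width: 0.0252
```

```bash
python3 snap.py 5
```

```text
t 18.9 land xyz mm [77.7 -6.1 83.4] yawerr deg 0.03 pitch(fwd) deg -0.0 roll 0.0 F land [-0.93  1.14  0.66] w 25.2
```

View pics/a_5.png

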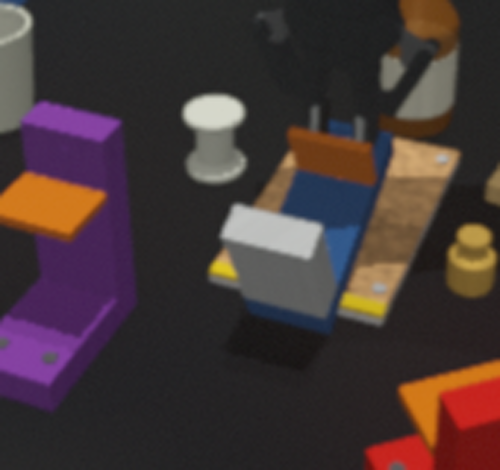

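View pics/b_5.png

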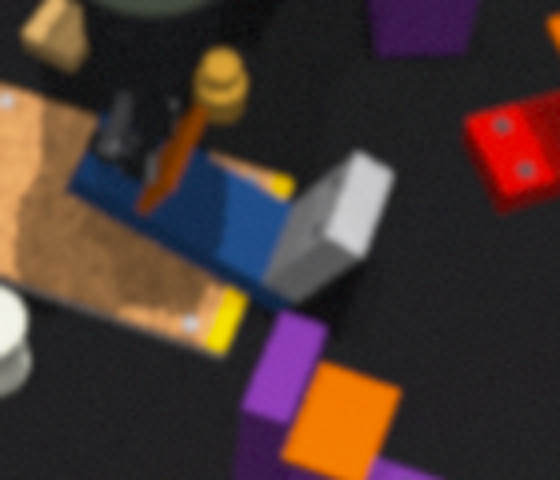

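Emit:
servo_tool:
  plan:
    - [0,0.7,1.3,0,0,0]
    - [0,1.3,2.6,0,0,0]
    - [0,2,3.9,0,0,0]
    - [0,2.6,5.2,0,0,0]
    - [0,3.2,6.4,0,0,0]
    - [0,3.8,7.6,0,0,0]
    - [0,4.4,8.8,0,0,0]
    - [0,5,10,0,0,0]
    - [0,6,11.2,0,0,0]
    - [0,6.8,12.4,0,0,0]
    - [0,6.8,12.4,0,0,0]

```text
t: 20.1
ee_pos: [0.5432, 0.0145, 0.0712]
ee_rot: [0.999, -0.036, -0.0, 0.0]
wrist_force: [-0.1, -2.1, 0.4]
width: 0.0248
```

```bash
python3 snap.py 6
```

```text
t 20.1 land xyz mm [84.5 -5.9 71.2] yawerr deg 0.03 pitch(fwd) deg -0.0 roll 0.0 F land [2.12 0.04 0.45] w 24.8
```

View pics/a_6.png

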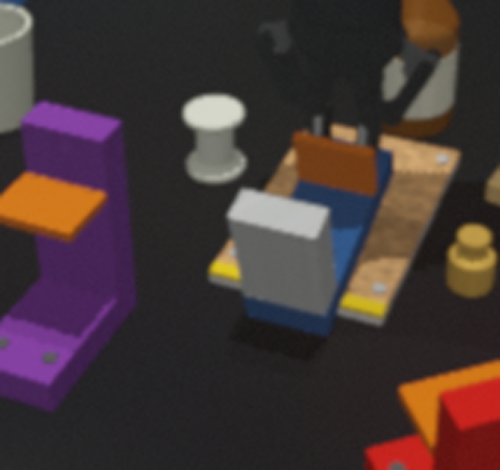

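View pics/b_6.png

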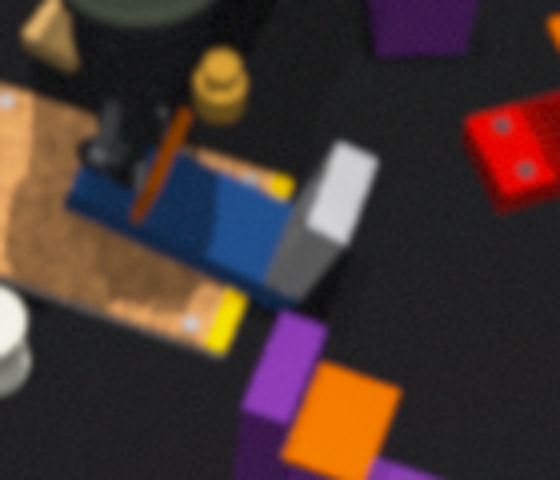

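Emit:
servo_tool:
  plan:
    - [0,0.8,1.3,0,0,0]
    - [0,1.5,2.5,0,0,0]
    - [0,2.3,3.8,0,0,0]
    - [0,3,5,0,0,0]
    - [0,3.7,6.2,0,0,0]
    - [0,4.4,7.4,0,0,0]
    - [0,5.2,8.7,0,0,0]
    - [0,6,10,0,0,0]
    - [0,6.7,11.2,0,0,0]
    - [0,7.4,12.4,0,0,0]
    - [0,7.4,12.4,0,0,0]

```text
t: 21.3
ee_pos: [0.5427, 0.0071, 0.0588]
ee_rot: [0.999, -0.036, -0.0, 0.0]
wrist_force: [0.1, -3.4, -0.4]
width: 0.0251
```

```bash
python3 snap.py 7
```

```text
t 21.3 land xyz mm [91.8 -5.9 58.8] yawerr deg 0.03 pitch(fwd) deg -0.0 roll 0.0 F land [ 3.4   0.31 -0.36] w 25.1
```

View pics/a_7.png

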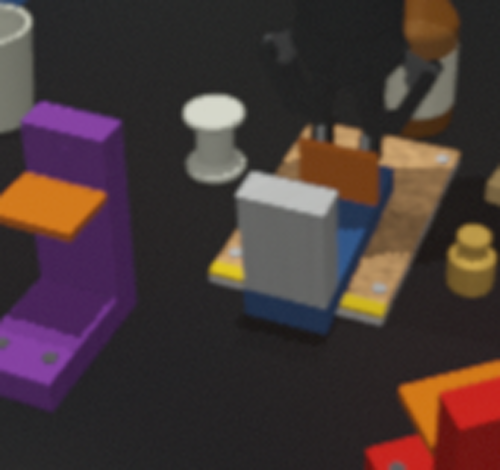

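View pics/b_7.png

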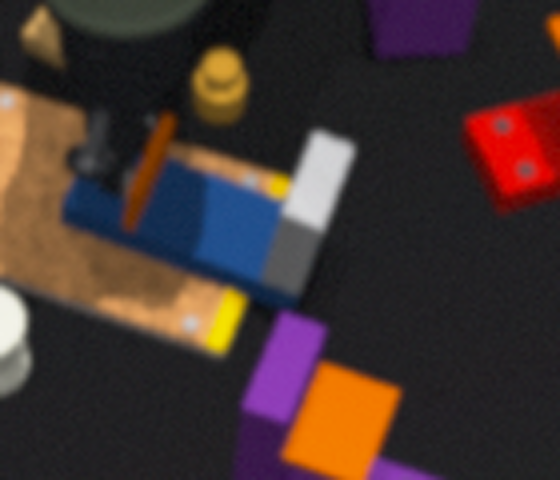

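Emit:
servo_tool:
  plan:
    - [0,0.7,1.4,0,0,0]
    - [0,1.4,2.8,0,0,0]
    - [0,2.1,4.2,0,0,0]
    - [0,2.7,5.6,0,0,0]
    - [0,3.3,7,0,0,0]
    - [0,3.9,8.4,0,0,0]
    - [0,4.5,9.8,0,0,0]
    - [0,5.1,11.2,0,0,0]
    - [0,5.7,12.6,0,0,0]
    - [0,5.7,12.6,0,0,0]

```text
t: 22.4
ee_pos: [0.5422, 0.0016, 0.0461]
ee_rot: [0.999, -0.036, -0.0, -0.0]
wrist_force: [0.1, -0.4, 0.6]
width: 0.0252
```

```bash
python3 snap.py 8
```

```text
t 22.4 land xyz mm [97.4 -6.  46.1] yawerr deg 0.03 pitch(fwd) deg 0.0 roll 0.0 F land [0.42 0.11 0.59] w 25.2
```

View pics/a_8.png

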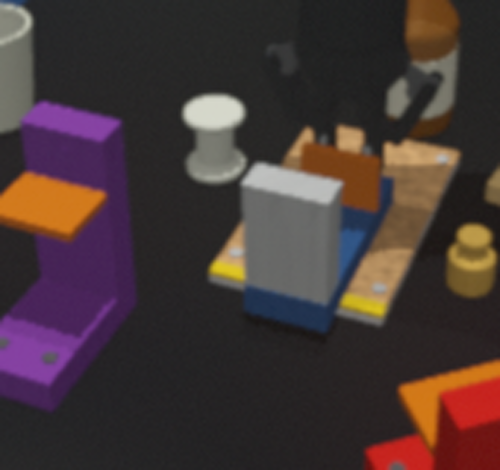

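View pics/b_8.png

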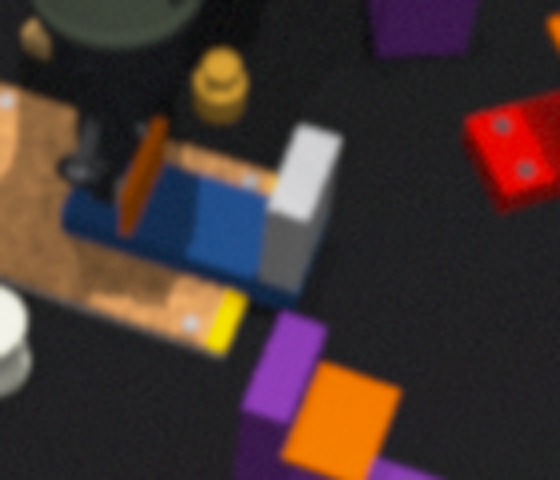

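Emit:
servo_tool:
  plan:
    - [0,0.7,0.5,0,0,0]
    - [0,1.4,1,0,0,0]
    - [0,2.1,1.5,0,0,0]
    - [0,2.8,2,0,0,0]
    - [0,3.5,2.5,0,0,0]
    - [0,4,3,0,0,0]
    - [0,4,3,0,0,0]

```text
t: 23.2
ee_pos: [0.542, -0.0025, 0.0433]
ee_rot: [0.999, -0.036, -0.0, 0.0]
wrist_force: [0.7, -0.9, -0.1]
width: 0.025
```

```bash
python3 snap.py 9; cat > lie.py <<'E'
from h import *
# lying model: landing-frame params: toe x, mid y, tilt th, yaw
def P3(p,P):
    tx,y,th,yw=p; P=np.array(P)
    u=np.array([np.sin(th),0,np.cos(th)]);n=np.array([np.cos(th),0,-np.sin(th)])
    # landing coordinates; lying: toe z 10mm
    q=(P[0]-.055)*n+P[2]*u+np.array([0,P[1],0])
    c,s=np.cos(yw),np.sin(yw); q=np.array([c*q[0]-s*q[1]+tx,s*q[0]+c*q[1]+y,q[2]+max(0,.010-.0*th)])
    return place(LAND,q)[0]
def run(cams):
    obs=[];p0=[-.025,-.006,1.57,0]
    for n in cams:
        s=env.sense();cam=ext(n,s);env.capture(n)
        for l in PTS:
            pr=proj(cam,P3(p0,PTS[l]))[0]
            q=[r for r in env.landmark_of(n,l) if np.linalg.norm(np.array(r['pixel'])-pr)<20]
            if q: obs.append((cam,l,np.array(q[0]['pixel'])))
    f=lambda p:np.concatenate([proj(c,P3(p,PTS[l]))[0]-px for c,l,px in obs])
    r=least_squares(f,p0,loss='soft_l1'); print(len(obs),'toe x,y mm',(r.x[:2]*1000).round(1),'tilt',r.x[2].round(3),'yaw',r.x[3].round(3),'err',np.abs(r.fun).mean().round(2))
if __name__=='__main__':
    import sys
    run(sys.argv[1:])
E
python3 lie.py scene side
```

```text
t 23.2 land xyz mm [101.5  -5.9  43.3] yawerr deg 0.02 pitch(fwd) deg -0.0 roll 0.0 F land [ 0.85  0.81 -0.1 ] w 25.0
12 toe x,y mm [-31.4  -5. ] tilt 1.581 yaw -0.008 err 1.48
```

View pics/b_9.png

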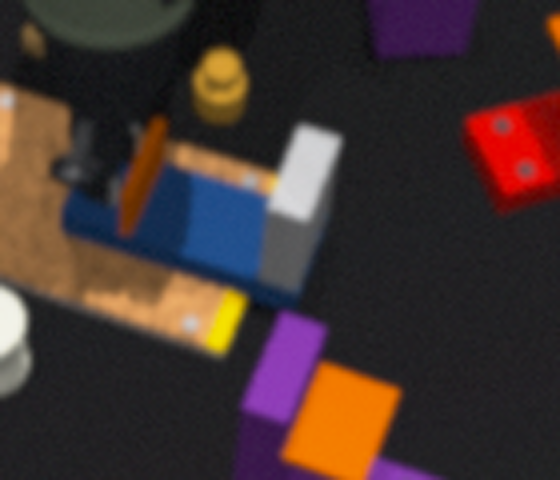

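View pics/a_9.png

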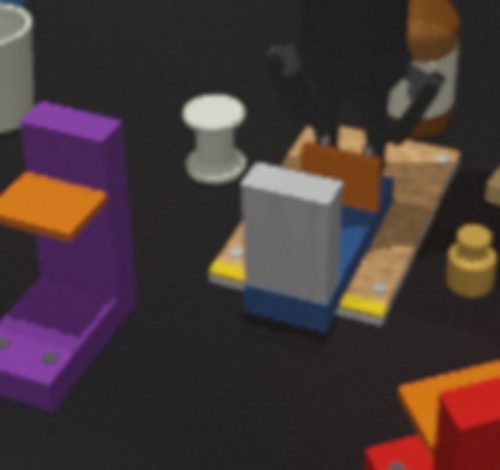

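Emit:
servo_tool:
  plan:
    - [0,2,-10,0,0,0]
    - [0,2,-40,0,0,0]
    - [0,2,-85,0,0,0]
    - [0,2,-130,0,0,0]
    - [0,-10,-175,0,0,0]
    - [0,-50,-200,0,0,0]
    - [0,-95,-200,0,0,0]
    - [0,-140,-200,0,0,0]
    - [0,-185,-200,0,0,0]
    - [0,-220,-200,0,0,0]
    - [0,-220,-200,0,0,0]

```text
t: 25.1
ee_pos: [0.5568, 0.2224, 0.2438]
ee_rot: [0.999, -0.033, -0.0, -0.001]
wrist_force: [-0.7, -0.1, -0.8]
width: 0.0246
```

```bash
python3 lie.py scene side; python3 lie.py side; python3 lie.py scene; python3 - <<'E'
from h import *
from lie import P3
s,_=st()
for n in ('wrist','scene','side'):
    cam=ext(n); im=env.capture(n); v=im.copy()
    for p,col in (((-.031,-.005,1.5708,0),(0,255,0)),((-.040,-.005,1.5708,0),(255,0,255))):
      for a,b in (([.055,-.03,0],[.055,.03,0]),([.055,-.03,0],[.055,-.03,.155]),([.03,-.03,0],[.03,.03,0]),([-.055,-.03,0],[-.055,.03,0]),([-.055,.03,0],[.055,.03,0]),([-.055,-.03,0],[.055,-.03,0])):
        q=proj(cam,np.array([P3(p,a),P3(p,b)])); q=(q*4).round().astype(int)
        if n=='wrist': q=(q/4).astype(int); cv2.line(v,tuple(map(int,q[0])),tuple(map(int,q[1])),col,1)
        else:
            if 'big' not in dir() or big is None: big=cv2.resize(im,None,fx=4,fy=4,interpolation=2)
            cv2.line(big,tuple(map(int,q[0])),tuple(map(int,q[1])),col,1)
    if n=='wrist': cv2.imwrite('pics/f_wrist.png',v[:,:,::-1])
    elif n=='scene': cv2.imwrite('pics/f_scene.png',big[4*190:4*190+480,4*290:4*290+600,::-1]); big=None
    else: cv2.imwrite('pics/f_side.png',big[4*200:4*340,4*210:4*370,::-1])
E
```

```text
12 toe x,y mm [-34.5  -5.6] tilt 1.601 yaw -0.039 err 1.53
5 toe x,y mm [-32.1  -5.4] tilt 1.593 yaw -0.026 err 1.26
6 toe x,y mm [-31.2  -3.8] tilt 1.605 yaw -0.045 err 1.02
t 26.5 land xyz mm [-118.6   -6.   243.3] yawerr deg 0.03 pitch(fwd) deg -0.0 roll 0.0 F land [-0.28 -0.19 -0.3 ] w 25.3
```

View pics/f_wrist.png

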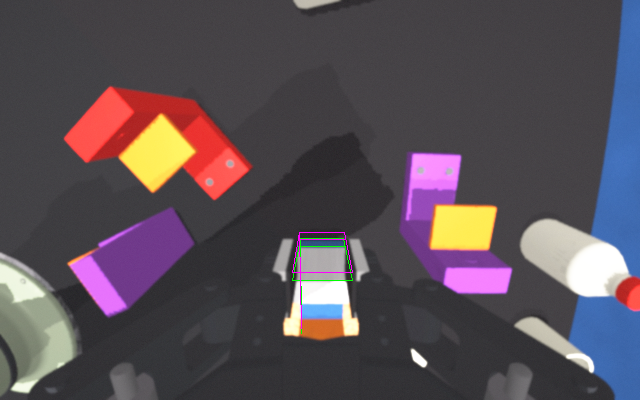

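View pics/f_side.png

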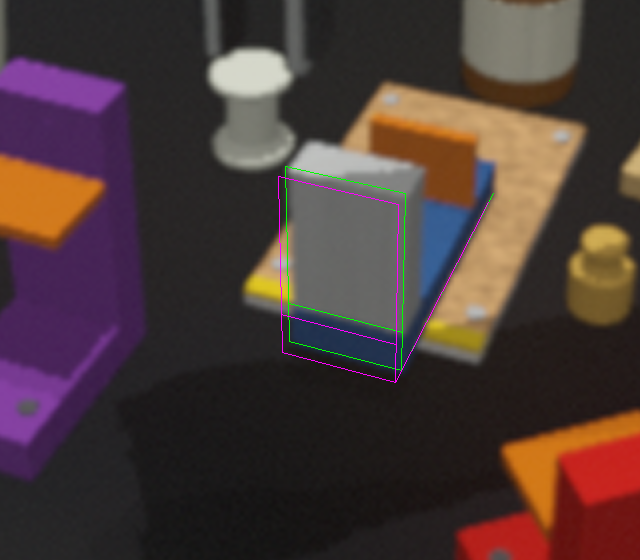

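View pics/f_scene.png

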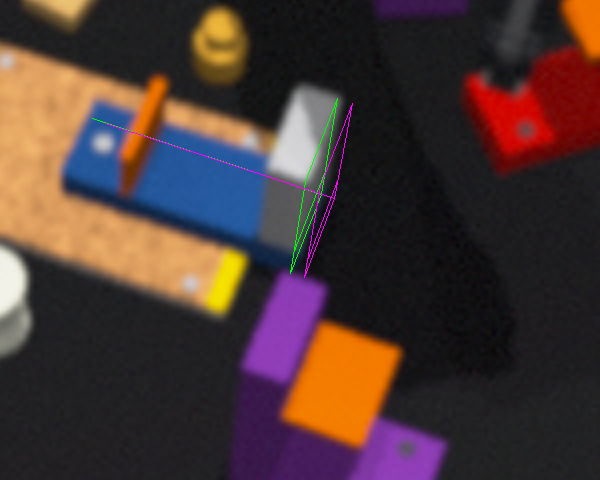

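```bash
python3 - <<'E'
from h import *
from lie import P3
s=env.sense(); cam=ext('wrist',s); im=env.capture('wrist')
cv2.imwrite('pics/w9.png',cv2.resize(im[215:345,270:370,::-1],None,fx=5,fy=5,interpolation=2)[:600])
for t in (-.025,-.031,-.037):
    print(t,[proj(cam,P3((t,-.005,1.5708,0),a))[0].round(1).tolist() for a in ([.055,0,0],[.03,0,0],[-.055,0,0])])
E
```

```text
-0.025 [[321.8, 242.8], [321.9, 250.4], [322.3, 285.6]]
-0.031 [[321.8, 238.7], [321.9, 246.2], [322.3, 280.3]]
-0.037 [[321.8, 234.6], [321.9, 241.8], [322.3, 275.1]]
```

View pics/w9.png

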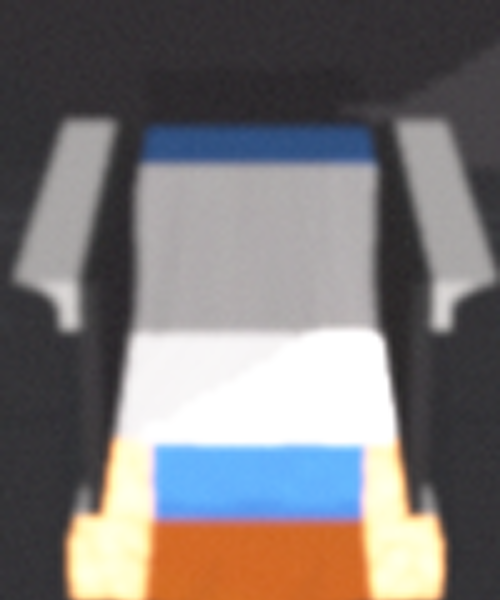

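```bash
python3 - <<'E'
from h import *
for n in ('scene','side'):
    im=env.capture(n)
    for l in ('weight','spool','sample','amber'):
        r=env.landmark_of(n,l)
        if r: print(n,l,np.round(r[0]['pixel'],1),round(r[0]['confidence'],2))
st(); print(env.finish_job())
E
```

```text
scene spool [288.3 267.8] 0.57
scene sample [305.  190.8] 0.67
scene amber [261.  215.3] 0.61
side weight [357.  274.4] 0.88
side spool [272.9 236.4] 0.77
side sample [376.4 246. ] 0.76
side amber [338.8 218.6] 0.73
t 27.2 land xyz mm [-118.6   -6.   243.3] yawerr deg 0.04 pitch(fwd) deg 0.0 roll 0.0 F land [-0.07  0.88  0.44] w 25.2
the job is handed in; nothing more can be done
None
```

The bracket is lying flat on its front face on the pad, along it, with its foot end overhanging the stop edge by about 30 mm. I handed the job in at 27.2 s; no verdict was reported.

**What I did:** I pushed the blue bracket by its heel until the force rose to 13.6 N with no further motion, which put its face against the stop. I then tipped it with the fingertips in the ledge corner and let it down, with the ledge resting on the fingers up to about 1.4 rad. Then I retreated clear of it.

**Last checks:**
- **Foot end:** the wrist picture puts the toe at about −30 mm. The point detections gave −31 to −34.5 mm. All are inside the 40 mm limit.
- **Flatness:** the wrist picture shows the sole vertical, and the bracket did not move when the finger left it. The point detections gave a tilt of 1.58 to 1.605 rad, up to 0.03 from flat, within their noise.
- **Direction and centring:** yaw came out at −0.01 to −0.045 rad, and the bracket sits about 5 mm off the centre line.
- **Bystanders:** all four were detected within about 4 pixels of their first positions in at least one camera. The weight was missed in the last scene picture but found in the side one.

**What went wrong:** while finding the ledge, the fingertips pressed down on it with about 65 N for a moment. That is below the 120 N wrist limit. The 40 N limit is stated for the arm or gripper body, so I took it not to cover the fingertips. The bracket did not move visibly.

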